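# Feel-sort spring latches on the press plate

### The job

Set the test stand's push-pull rod to its middle click, which turns the steel plate square. Then pick up every spring latch, press its plunger against the plate and sort by feel: soft ones into the round dish, stiff ones into the rectangular tray. With all of them sorted, push the rod fully home, and leave the sleeves, phone and screwdriver where they are.

Things in the scene. Friction and masses are not known exactly. Their poses are not given: they have to be found in the camera images.
- latch1: spring latch, cream plastic, lying: square housing 44 x 26 x 26 mm, a round plunger 16 mm across standing 14 mm out of one end (10 mm sprung travel), about 70 g. Origin: centre of the underside, 13 mm below the middle; x runs to the plunger, tip at 36 mm; z up. All look alike; springs are soft, 0.35 N/mm, or stiff, 1.1 N/mm: the name does not tell. 4 to 6 are present, of both kinds
- latch2: spring latch, cream plastic, lying: square housing 44 x 26 x 26 mm, a round plunger 16 mm across standing 14 mm out of one end (10 mm sprung travel), about 70 g. Origin: centre of the underside, 13 mm below the middle; x runs to the plunger, tip at 36 mm; z up. All look alike; springs are soft, 0.35 N/mm, or stiff, 1.1 N/mm: the name does not tell. 4 to 6 are present, of both kinds
- latch3: spring latch, cream plastic, lying: square housing 44 x 26 x 26 mm, a round plunger 16 mm across standing 14 mm out of one end (10 mm sprung travel), about 70 g. Origin: centre of the underside, 13 mm below the middle; x runs to the plunger, tip at 36 mm; z up. All look alike; springs are soft, 0.35 N/mm, or stiff, 1.1 N/mm: the name does not tell. 4 to 6 are present, of both kinds
- latch4: spring latch, cream plastic, lying: square housing 44 x 26 x 26 mm, a round plunger 16 mm across standing 14 mm out of one end (10 mm sprung travel), about 70 g. Origin: centre of the underside, 13 mm below the middle; x runs to the plunger, tip at 36 mm; z up. All look alike; springs are soft, 0.35 N/mm, or stiff, 1.1 N/mm: the name does not tell. 4 to 6 are present, of both kinds
- latch5: spring latch, cream plastic, lying: square housing 44 x 26 x 26 mm, a round plunger 16 mm across standing 14 mm out of one end (10 mm sprung travel), about 70 g. Origin: centre of the underside, 13 mm below the middle; x runs to the plunger, tip at 36 mm; z up. All look alike; springs are soft, 0.35 N/mm, or stiff, 1.1 N/mm: the name does not tell. 4 to 6 are present, of both kinds
- latch6: spring latch, cream plastic, lying: square housing 44 x 26 x 26 mm, a round plunger 16 mm across standing 14 mm out of one end (10 mm sprung travel), about 70 g. Origin: centre of the underside, 13 mm below the middle; x runs to the plunger, tip at 36 mm; z up. All look alike; springs are soft, 0.35 N/mm, or stiff, 1.1 N/mm: the name does not tell. 4 to 6 are present, of both kinds
- stand: steel test stand, fixed, base 150 x 240 x 12 mm. Origin on the table; x points away from the robot, y left. Its press plate pivots on a vertical axis at (0, 60 mm); its rod runs along x at y = -60 mm out of a grey housing 56 mm wide, 68 mm high, whose front face is at x = -10 mm. Position and yaw (up to 0.2 rad) vary
- plate: steel press plate, 84 mm wide, 8 mm thick, 26 to 80 mm above the table. Linked to the rod: square to the stand's front (facing -x of the stand) at the middle click, turned 0.6 rad one way with the rod out, the other way with it in. Origin on its vertical pivot axis (mid-width), 24 mm above the table; x points into the plate from the side to press
- plate_face (a point): centre of the plate's front face, 53 mm above the table, 4 mm in front of the pivot axis: press plungers here, moving along its +x axis, near the middle so that the plate does not swing
- rod (a joint): push-pull rod of the stand, m: +0.018 = out (pulled towards the robot, along -x of the stand), 0 = middle click, -0.018 = in (home). Starts out. It clicks and stays at these three places; about 7 N takes it from one to the next
- rod_knob (a point): middle of the rod's black round knob: 26 mm across, 24 mm long along the rod, its axis 44 mm above the table; moves with the rod, axes as the stand's. Can be gripped from above across the rod
- dish: round aluminium dish for the soft latches, outer diameter 176 mm, wall 4 mm, rim 20 mm above the table, floor 4 mm thick; fixed. Origin: centre of its underside. Dish and tray swap sides from start to start
- tray: rectangular aluminium tray for the stiff latches, 170 mm (its x) by 200 mm (its y) outside, wall 4 mm, rim 22 mm above the table, floor 4 mm thick; fixed. Origin: centre of its underside
- sleeve1: bystander, leave where it is: yellow sleeve, an upright tube 48 mm across, 45 mm high; origin at the centre of its underside
- sleeve2: bystander, leave where it is: yellow sleeve, an upright tube 48 mm across, 45 mm high; origin at the centre of its underside
- sleeve3: bystander, leave where it is: yellow sleeve, an upright tube 48 mm across, 45 mm high; origin at the centre of its underside
- phone: bystander, leave where it is: black phone lying flat, 74 x 150 x 9 mm; origin at the centre of its underside
- driver: bystander, leave where it is: screwdriver lying on the table

How it is judged:
On the way, in this order (a step that is already met when the one before it is completed fails the run):
1. the rod rests at its middle click (value of joint rod between -0.004 and 0.004 m and velocity of joint rod between -0.01 and 0.01 m/s), for 0.4 s.
2. a latch is pressed against the plate with the rod at the middle click (value of joint rod between -0.004 and 0.004 m and contact force between any of latch1, latch2, latch3, latch4, latch5, latch6 and plate above 1 N), for 0.1 s.
3. every latch is in its place, soft (spring seat inside the housing at x = 0) in the dish and stiff (seat at x = -10 mm, out of sight) in the tray, with the rod still at the middle click (((x of seat1 in the frame of latch1 above -0.005 m and horizontal distance between latch1 and dish below 0.075 m) or (x of seat1 in the frame of latch1 below -0.005 m and x of latch1 in the frame of tray between -0.08 and 0.08 m and y of latch1 in the frame of tray between -0.095 and 0.095 m)) and height (world z) of each of latch1, latch2, latch3, latch4, latch5, latch6 below 0.05 m and ((x of seat2 in the frame of latch2 above -0.005 m and horizontal distance between latch2 and dish below 0.075 m) or (x of seat2 in the frame of latch2 below -0.005 m and x of latch2 in the frame of tray between -0.08 and 0.08 m and y of latch2 in the frame of tray between -0.095 and 0.095 m)) and ((x of seat3 in the frame of latch3 above -0.005 m and horizontal distance between latch3 and dish below 0.075 m) or (x of seat3 in the frame of latch3 below -0.005 m and x of latch3 in the frame of tray between -0.08 and 0.08 m and y of latch3 in the frame of tray between -0.095 and 0.095 m)) and ((x of seat4 in the frame of latch4 above -0.005 m and horizontal distance between latch4 and dish below 0.075 m) or (x of seat4 in the frame of latch4 below -0.005 m and x of latch4 in the frame of tray between -0.08 and 0.08 m and y of latch4 in the frame of tray between -0.095 and 0.095 m)) and ((x of seat5 in the frame of latch5 above -0.005 m and horizontal distance between latch5 and dish below 0.075 m) or (x of seat5 in the frame of latch5 below -0.005 m and x of latch5 in the frame of tray between -0.08 and 0.08 m and y of latch5 in the frame of tray between -0.095 and 0.095 m)) and ((x of seat6 in the frame of latch6 above -0.005 m and horizontal distance between latch6 and dish below 0.075 m) or (x of seat6 in the frame of latch6 below -0.005 m and x of latch6 in the frame of tray between -0.08 and 0.08 m and y of latch6 in the frame of tray between -0.095 and 0.095 m)) and linear speed of each of latch1, latch2, latch3, latch4, latch5, latch6 below 0.03 m/s and contact force between the fingers and latch1 below 0.1 N and contact force between the fingers and latch2 below 0.1 N and contact force between the fingers and latch3 below 0.1 N and contact force between the fingers and latch4 below 0.1 N and contact force between the fingers and latch5 below 0.1 N and contact force between the fingers and latch6 below 0.1 N and value of joint rod between -0.004 and 0.004 m), for 0.2 s.
4. the rod is pushed home (value of joint rod below -0.014 m), for 0.2 s.
At the end, for the whole second after the job is handed in: every soft latch lies in the round dish (its origin within 75 mm of the dish's centre) and every stiff latch inside the tray's walls, none higher than 50 mm, at rest; the rod is in (below -0.014 m) (((x of seat1 in the frame of latch1 above -0.005 m and horizontal distance between latch1 and dish below 0.075 m) or (x of seat1 in the frame of latch1 below -0.005 m and x of latch1 in the frame of tray between -0.08 and 0.08 m and y of latch1 in the frame of tray between -0.095 and 0.095 m)) and height (world z) of each of latch1, latch2, latch3, latch4, latch5, latch6 below 0.05 m and ((x of seat2 in the frame of latch2 above -0.005 m and horizontal distance between latch2 and dish below 0.075 m) or (x of seat2 in the frame of latch2 below -0.005 m and x of latch2 in the frame of tray between -0.08 and 0.08 m and y of latch2 in the frame of tray between -0.095 and 0.095 m)) and ((x of seat3 in the frame of latch3 above -0.005 m and horizontal distance between latch3 and dish below 0.075 m) or (x of seat3 in the frame of latch3 below -0.005 m and x of latch3 in the frame of tray between -0.08 and 0.08 m and y of latch3 in the frame of tray between -0.095 and 0.095 m)) and ((x of seat4 in the frame of latch4 above -0.005 m and horizontal distance between latch4 and dish below 0.075 m) or (x of seat4 in the frame of latch4 below -0.005 m and x of latch4 in the frame of tray between -0.08 and 0.08 m and y of latch4 in the frame of tray between -0.095 and 0.095 m)) and ((x of seat5 in the frame of latch5 above -0.005 m and horizontal distance between latch5 and dish below 0.075 m) or (x of seat5 in the frame of latch5 below -0.005 m and x of latch5 in the frame of tray between -0.08 and 0.08 m and y of latch5 in the frame of tray between -0.095 and 0.095 m)) and ((x of seat6 in the frame of latch6 above -0.005 m and horizontal distance between latch6 and dish below 0.075 m) or (x of seat6 in the frame of latch6 below -0.005 m and x of latch6 in the frame of tray between -0.08 and 0.08 m and y of latch6 in the frame of tray between -0.095 and 0.095 m)) and linear speed of each of latch1, latch2, latch3, latch4, latch5, latch6 below 0.03 m/s and value of joint rod below -0.014 m); the robot touches nothing.
It fails at once if the sleeve1 is moved more than 40 mm (distance of sleeve1 from where it was at the start of the episode above 0.04 m).
It fails at once if the sleeve2 is moved more than 40 mm (distance of sleeve2 from where it was at the start of the episode above 0.04 m).
It fails at once if the sleeve3 is moved more than 40 mm (distance of sleeve3 from where it was at the start of the episode above 0.04 m).
It fails at once if the phone is moved more than 40 mm (distance of phone from where it was at the start of the episode above 0.04 m).
It fails at once if the driver is moved more than 40 mm (distance of driver from where it was at the start of the episode above 0.04 m).
Of latch1, latch2, latch3, latch4, latch5, latch6 only 4 to 6 are there at a start; the rules pass over those that are not, and their reading is None.
At some moment in a run one of latch1, latch2, latch3, latch4, latch5, latch6 may be knocked a few centimetres aside while the robot is not near it.
It also fails if it takes over 210 s, if anything falls off the work surface, if the arm or the gripper's body presses on something with over 40 N, if the wrist force passes 120 N, or if a joint passes its speed limit or range.

### The arm

A 6-joint arm with a two-finger parallel gripper is mounted at the origin on the work surface. World frame = base frame: x ahead of the robot, y to its left, z up, the work surface at z = 0. Lengths are in m, angles in rad, forces in N, time in s.
With the tool pointing down it reaches from about 0.35 to 0.775 m from the base axis. Payload 5.5 kg.
Tool frame: the origin (TCP) lies at the very end of the fingers, on their centre line; the grasp point (between the pads) lies 19 mm behind it (ctrl.grasp_offset is the distance from the TCP to the grasp point, in m); z points along the fingers, y is the line along which they close (so a half turn about z gives the same grasp; the last joint's range is limited). The gripper opens to 85 mm and grips with 20 to 120 N. Pads are 22 mm wide; open, the fingers measure 114 mm over their backs; the gripper's body (76 mm by 85 mm) begins 54 mm behind the grasp point. The pads swing forward as they close: fully open they stand 13 mm farther back than shut.
Start: joints at [0.985, 0.313, 0.046, 1.304, 0, 1.431], TCP at [0.248, 0.519, 0.231] pointing down, gripper open.
Joint ranges: [-2.76, 2.76], [-0.86, 1.69], [-1.03, 1.26], [-2.2, 2.34], [-1.47, 1.5], [-3.14, 3.14]. Speed limits (rad/s): [2.57, 2.57, 3.14, 3.14, 3.14, 3.14].

### API

Orientations are given as a unit quaternion [w, x, y, z].
In Python, from plant import ctrl, imaging, order gives the robot as it stands (ctrl), with the cameras (imaging) and the job (order).
- The arm moves only by the shell command python3 drive.py 'ROWS'. ROWS is one flat JSON list of numbers that holds 1 to 20 rows one after another, with no inner brackets; each row has 5 numbers: dx, dy, dz in units of 50 mm, then a turn about the tool's z in units of 0.1 rad, then the finger opening in m; each row is the pose to reach, as a shift and turn from the pose commanded when the command began, along the tool's axes at that moment; what a row does not reach only later rows make up. A row lasts 1/12 s, in which the tool goes at most 0.0417 m and 0.125 rad, less where a joint would pass 70% of its speed; a pose out of reach is approached as far as the arm can. The fingers move at their own pace and stop on an object; the grip force is fixed at half the most. Time passes only in rows, so rows that do not move let the fingers close. It prints the time, the measured TCP pose, the force, the opening and the grip force at its end. Input that does not fit is refused with a message, and nothing moves.
- ctrl.read_state(): the state, without advancing time (a new reading comes with each control period).
- imaging.snapshot(name): name is "scene" or "top" or "wrist"; returns (picture, depth): 480x640x3 uint8, red, green, blue; 480x640 float32, m along the optical axis (not along the pixel's ray), 0 where there is no reading.
- imaging.calibration(name): a dict with "fx", "fy", "cx", "cy" (pixels), "position" and "attitude" of the camera in the world. Camera axes: x right, y up, looking along -z (the intrinsics and any distortion apply to the point x, -y, -z); pixel columns grow to the right and rows downward; lengths in m; the calibration is good to about 2 mm. The wrist camera is an equidistant fisheye: a pixel r from the principal point sees the ray r / f radians off the axis. A picture is of the moment at which its call begins: read the wrist's pose just before it. calibration takes no time and is no camera call; for the wrist camera it gives the pose at the moment of the call.
- order.hand_in(): hands the job in; it is judged then, once.
The state is a dict: "time_s": time; "q": joint angles; "joint_velocities": joint speeds; "joint_efforts": joint torques, N m; "eef_pos": TCP position; "orientation": TCP orientation; "force": force on the tool from outside, world axes, zero at the start; "torque": the same for the moment, N m; "width": finger opening in m; "gripper_force": force on a finger pad.
Only numpy, scipy, OpenCV 4.12 (cv2) and the standard library are available. Lean on these libraries where they do the work, as an engineer would, in place of code of your own. Each camera call takes 0.05 s, during which the arm holds its last target. There are 200 camera calls.

## Working session

There is one attempt and no reset: what is moved stays moved. The work goes in short steps, Python scripts to look and compute and a shell command to move; the robot and the scene stay as the last step left them, time stands still between calls to the robot, and variables do not carry over. Pictures are saved under pics/ and viewed, at most 14 in all, crops included, and the job is handed in when it is done.

```bash
ls; mkdir -p pics
python3 - <<'E'
from plant import ctrl, imaging, order
import cv2
for n in("scene","top"):
    p,d=imaging.snapshot(n); cv2.imwrite(f"pics/{n}0.png",p[:,:,::-1]); import numpy as np; np.save(f"pics/{n}0.npy",d)
    print(n,imaging.calibration(n))
print(ctrl.read_state())
E
```

```text
drive.py
pics
plant.py
scene {'fx': 461.63168633959003, 'fy': 461.63168633959003, 'cx': 318.3052451316425, 'cy': 238.66970426074678, 'position': array([0.87718658, 0.58414312, 0.76075297]), 'attitude': array([0.21097622, 0.09035779, 0.36880747, 0.90072501])}
top {'fx': 505.86763177184196, 'fy': 505.86763177184196, 'cx': 319.1670454959948, 'cy': 237.8855581945125, 'position': array([ 0.44424013, -0.036214  ,  1.17207651]), 'attitude': array([-0.70041089, -0.04097134,  0.0270223 ,  0.71205037])}
{'time_s': 0.1, 'q': array([9.85399732e-01, 3.13894779e-01, 4.50697973e-02, 1.30362255e+00,
       4.49107715e-07, 1.43120482e+00]), 'joint_velocities': array([ 0.00113871,  0.00100277,  0.00197197,  0.00029785, -0.00020454,
       -0.00036929]), 'joint_efforts': array([ 2.22003961e-03, -4.81726313e+01,  2.99243367e+01,  1.27906559e-02,
       -1.67527519e-04, -1.18772064e-05]), 'eef_pos': array([0.24766962, 0.51839908, 0.23050611]), 'orientation': array([-2.92973851e-04,  2.21061212e-01,  9.75259585e-01, -7.71869279e-04]), 'force': array([-0.07300353, -0.35362063,  0.25666167]), 'torque': array([-0.04974088,  0.02443019,  0.00141962]), 'gripper_force': 0.0, 'width': 0.08542007494901}
```

View pics/top0.png

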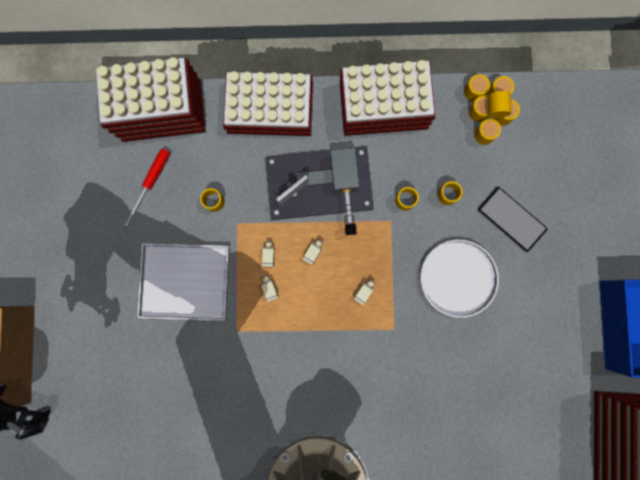

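View pics/scene0.png

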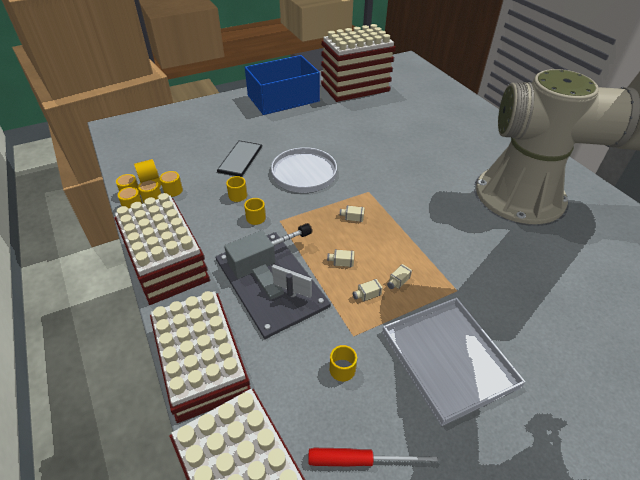

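Top view: four latches on the board, near (268,253), (313,251), (269,288) and (364,291). The knob is at (350,228), the plate at (292,188), the tray on the left at (184,281) and the dish on the right at (459,278). Scene view shows the same layout. I'll enlarge the top view.

```bash
cat > h.py <<'E'
import numpy as np, cv2
from scipy.spatial.transform import Rotation as R
from plant import ctrl, imaging, order
def rot(q): return R.from_quat(np.r_[q[1:],q[0]])
def ray(c,uv,fish=False):
    x=(np.array(uv,float)-[c["cx"],c["cy"]])/[c["fx"],c["fy"]]
    if fish:
        th=np.hypot(*x); x=x/max(th,1e-9)*np.sin(th); v=np.array([x[0],-x[1],-np.cos(th)])
    else: v=np.array([x[0],-x[1],-1.])
    return rot(c["attitude"]).apply(v)
def at_z(c,uv,z,fish=False):
    d=ray(c,uv,fish); p=np.array(c["position"]); return p+d*(z-p[2])/d[2]
def deep(c,uv,D):
    return np.array(c["position"])+ray(c,uv)*float(D[int(round(uv[1])),int(round(uv[0]))])
def meet(c1,u1,c2,u2,f1=False,f2=False):
    a,b=np.array(c1["position"]),np.array(c2["position"]); d,e=ray(c1,u1,f1),ray(c2,u2,f2)
    s=np.linalg.lstsq(np.c_[d,-e],b-a,rcond=None)[0]; p,q=a+s[0]*d,b+s[1]*e
    return (p+q)/2,np.linalg.norm(p-q)
def pix(c,P):
    v=rot(c["attitude"]).inv().apply(np.array(P)-c["position"]); return np.array([c["cx"]-c["fx"]*v[0]/v[2],c["cy"]+c["fy"]*v[1]/v[2]])
def togo(target,yaw=None):
    """tool-axis shift (from measured pose) to target, tool-y heading now"""
    s=ctrl.read_state(); r=rot(s["orientation"]); m=r.as_matrix()
    print("t",round(s["time_s"],2),"pos",s["eef_pos"].round(4),"x",m[:,0].round(3),"y",m[:,1].round(3),"F",s["force"].round(2),"w",round(s["width"],4),"gf",round(s["gripper_force"],1),"q6",s["q"][5].round(2))
    if target is not None: print(" shift",r.inv().apply(np.array(target)-s["eef_pos"]).round(4))
    if yaw is not None: # turn so tool x points at world heading yaw
        a=np.arctan2(m[1,0],m[0,0]); t=-((yaw-a+np.pi)%(2*np.pi)-np.pi); print(" turn",round(t,3))
E
python3 - <<'E'
import cv2
p=cv2.imread('pics/top0.png')[215:310,235:395]; cv2.imwrite('pics/topA.png',cv2.resize(p,None,fx=5,fy=5,interpolation=cv2.INTER_CUBIC))
p=cv2.imread('pics/top0.png')[135:240,255:385]; cv2.imwrite('pics/topB.png',cv2.resize(p,None,fx=5,fy=5,interpolation=cv2.INTER_CUBIC))
p=cv2.imread('pics/scene0.png')[195:345,210:430]; cv2.imwrite('pics/sceneA.png',cv2.resize(p,None,fx=3.5,fy=3.5,interpolation=cv2.INTER_CUBIC))
E
```

```text
(no output)
```

View pics/topA.png

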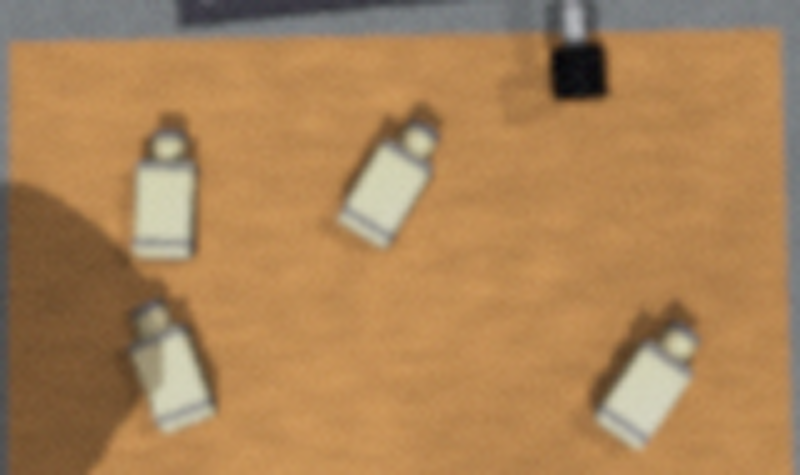

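View pics/topB.png

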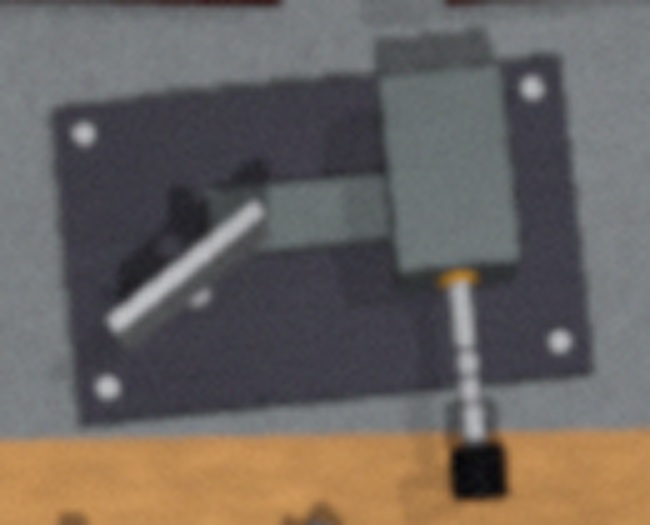

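View pics/sceneA.png

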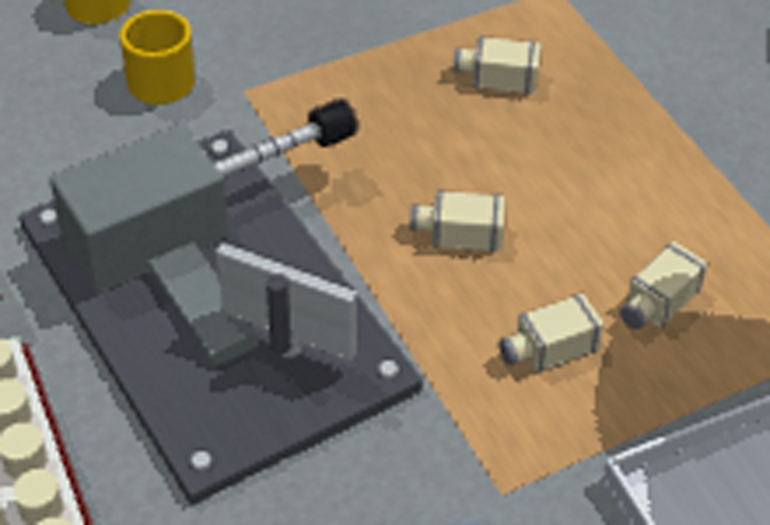

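The enlarged views show the housing tops in topA: A centre (163,210), B (386,194), C (174,382) and D (644,393). In topB the plate's top edge runs (262,208)-(115,325), the knob is at (479,471), and the base corners are (52,110), (558,57), (592,372) and (82,425). In sceneA the plate edge runs (220,245)-(355,293) and the knob is at (333,122).

Run:
```python
from h import *
np.set_printoptions(precision=4,suppress=True)
T,S=imaging.calibration("top"),imaging.calibration("scene"); DT,DS=np.load('pics/top0.npy'),np.load('pics/scene0.npy')
a=lambda x,y:(235+(x+.5)/5-.5,215+(y+.5)/5-.5)
b=lambda x,y:(255+(x+.5)/5-.5,135+(y+.5)/5-.5)
s=lambda x,y:(210+(x+.5)/3.5-.5,195+(y+.5)/3.5-.5)
L={'A':[(135,163),(195,163),(190,258),(132,256)],'B':[(383,140),(432,179),(388,247),(340,213)],'C':[(132,358),(185,332),(215,408),(163,432)],'D':[(645,337),(693,375),(643,448),(597,412)]}
for k,v in L.items():
    P=np.array([at_z(T,a(*q),.026) for q in v]); f=(P[0]+P[1])/2; r=(P[2]+P[3])/2; d=f-r
    c=P.mean(0); print(k,c,"len",np.linalg.norm(d),"yaw",np.arctan2(d[1],d[0]),"depthz",deep(T,a(*np.mean(v,0)),DT), "scene px",(pix(S,c)-[210,195])*3.5)
print("plate mid",meet(T,b(188,266),S,s(288,268)),"ends z.08",at_z(T,b(262,208),.08),at_z(T,b(115,325),.08),at_z(T,b(188,266),.08))
print("knob",meet(T,b(479,471),S,s(333,122)),at_z(T,b(479,471),.05))
B=np.array([at_z(T,b(*q),.012) for q in [(52,110),(558,57),(592,372),(82,425)]]); print(B,B.mean(0)); d=B[0]+B[1]-B[2]-B[3]; e=B[0]+B[3]-B[1]-B[2]; print("yaw",np.arctan2(d[1],d[0]),np.arctan2(-e[0],e[1]),np.linalg.norm(d)/2,np.linalg.norm(e)/2)
yaw=(np.arctan2(d[1],d[0])+np.arctan2(-e[0],e[1]))/2; M=R.from_euler('z',yaw); o=B.mean(0)*[1,1,0]
print("face",o+M.apply([-.004,.06,.053]),"knob pred",o+M.apply([-.1,-.06,.044]))
for n,q in dict(trayTL=(140,244),trayTR=(229,244),trayBR=(226,320),trayBL=(139,319),dishL=(420,278),dishR=(498,278),dishT=(459,239),dishB=(459,317)).items(): print(n,at_z(T,q,.021),deep(T,q,DT)[2])
print("board z",deep(T,(320,310),DT),"trayfloor",deep(T,(190,270),DT),"dishfloor",deep(T,(459,278),DT))
for n,q in dict(s1=(211,192),s2=(407,191),s3=(451,185)).items(): print(n,at_z(T,q,.045))
```

```text
A [0.5144 0.1044 0.026 ] len 0.042803555470099876 yaw -0.048224155446602975 depthz [0.5144 0.1045 0.0246] scene px [559.7544 317.9243]
B [0.5196 0.003  0.026 ] len 0.03762177165862714 yaw -0.5671225378978362 depthz [0.5194 0.0028 0.0295] scene px [467.8934 205.7477]
C [0.4363 0.0999 0.026 ] len 0.036527883501869765 yaw 0.381521485427931 depthz [0.4363 0.1002 0.0239] scene px [668.0755 267.5683]
D [ 0.4284 -0.1122  0.026 ] len 0.03989538295050775 yaw -0.6080306355128156 depthz [ 0.4283 -0.1123  0.0245] scene px [504.0235  51.0544]
plate mid (array([0.6597, 0.0425, 0.0819]), np.float64(0.0025720634394065627)) ends z.08 [0.6864 0.0092 0.08  ] [0.6356 0.0742 0.08  ] [0.6612 0.042  0.08  ]
knob (array([ 0.5718, -0.0847,  0.0453]), np.float64(0.001339857865415219)) [ 0.5718 -0.0849  0.05  ]
[[ 0.7501  0.1099  0.012 ]
 [ 0.7705 -0.1276  0.012 ]
 [ 0.6213 -0.1397  0.012 ]
 [ 0.6009  0.0968  0.012 ]] [ 0.6857 -0.0151  0.012 ]
yaw 0.08428102770680584 0.08580700480793314 0.14977098639897263 0.23788171041992842
face [0.6766 0.0443 0.053 ] knob pred [ 0.5912 -0.0834  0.044 ]
trayTL [0.5486 0.3981 0.021 ] -0.00013496203266427642
trayTR [0.545  0.1926 0.021 ] -0.0028189820012169964
trayBR [0.3728 0.1991 0.021 ] 0.0001397036429744425
trayBL [0.3778 0.3972 0.021 ] 0.0034442508884935386
dishL [ 0.4605 -0.2408  0.021 ] 0.009739340857711332
dishR [ 0.4577 -0.4158  0.021 ] 0.01855421574635452
dishT [ 0.5474 -0.3322  0.021 ] 0.019944108211819467
dishB [ 0.372  -0.3248  0.021 ] 0.0016103405882827992
board z [ 0.3914 -0.0134  0.0057] trayfloor [0.4876 0.2867 0.0035] dishfloor [ 0.4593 -0.3319  0.0073]
s1 [0.662 0.229 0.045]
s2 [ 0.6557 -0.2141  0.045 ]
s3 [ 0.6675 -0.3132  0.045 ]
```

The rows are not in the units I measure in: shifts go in units of 50 mm and turns go in units of 0.1 rad. I convert before sending: -0.552 m is -11.04, -0.404 m is -8.08, -0.531 rad is -5.31.

```bash
python3 drive.py '[-2, -1.4, 0, -1, 0.05, -4, -3, 0, -2, 0.05, -6, -4.4, 0, -3, 0.05, -8, -6, 0.4, -4, 0.05, -11.04, -8.08, 0.8, -5.31, 0.05, -11.04, -8.08, 1.2, -5.31, 0.05, -11.04, -8.08, 1.6, -5.31, 0.05, -11.04, -8.08, 1.6, -5.31, 0.05, -11.04, -8.08, 1.6, -5.31, 0.05, -11.04, -8.08, 1.6, -5.31, 0.05, -11.04, -8.08, 1.6, -5.31, 0.05, -11.04, -8.08, 1.6, -5.31, 0.05, -11.04, -8.08, 1.6, -5.31, 0.05, -11.04, -8.08, 1.6, -5.31, 0.05, -11.04, -8.08, 1.6, -5.31, 0.05, -11.04, -8.08, 1.6, -5.31, 0.05, -11.04, -8.08, 1.6, -5.31, 0.05, -11.04, -8.08, 1.6, -5.31, 0.05, -11.04, -8.08, 1.6, -5.31, 0.05, -11.04, -8.08, 1.6, -5.31, 0.05]'
python3 - <<'E'
from h import *
togo([.572,-.085,.026],np.pi+.085)
p,d=imaging.snapshot("wrist"); print(imaging.calibration("wrist")); cv2.imwrite("pics/w1.png",p[:,:,::-1])
E
```

```text
time_s: 1.77
eef_pos: [0.571, -0.0833, 0.1507]
orientation: [-0.001, -0.042, 0.999, 0.001]
force: [0.6, -0.1, 1.2]
width: 0.0502
gripper_force: 0.0
t 1.77 pos [ 0.571  -0.0833  0.1507] x [-0.996 -0.085  0.002] y [-0.085  0.996  0.001] F [ 0.59 -0.14  1.2 ] w 0.0502 gf 0.0 q6 -0.37
 shift [-0.0011 -0.002   0.1247]
 turn -0.0
{'fx': 371.64829954431775, 'fy': 371.64829954431775, 'cx': 315.0856987903182, 'cy': 240.87369242407502, 'position': array([ 0.50236007, -0.08885904,  0.29358148]), 'attitude': array([ 0.66982939, -0.09120712, -0.1005132 ,  0.73000476])}
```

View pics/w1.png

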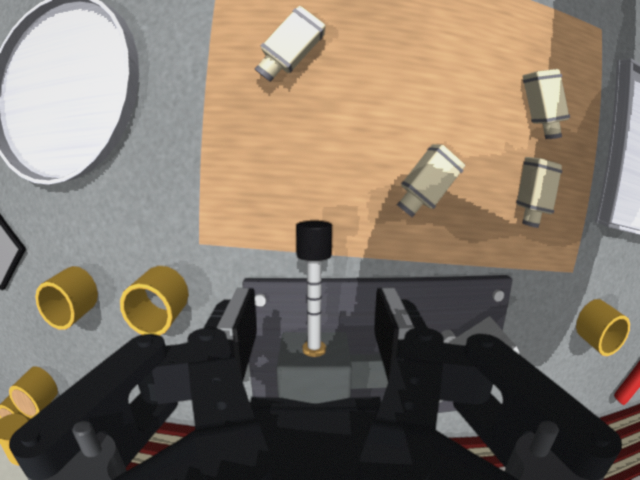

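The wrist view shows the knob at (315,238), centred between the fingers. I'll check its position, then descend.

```bash
python3 - <<'E'
from h import *
c=imaging.calibration("wrist"); T=imaging.calibration("top")
print(at_z(c,(314,222),.057,True),at_z(c,(314,260),.035,True),at_z(c,(314,240),.05,True))
print(meet(c,(314,238),T,(255+479.5/5-.5,135+471.5/5-.5),True))
for n,u in dict(A=(541,175),B=(437,170),C=(545,92),D=(294,33)).items(): print(n,at_z(c,u,.026,True))
E
python3 drive.py '[0, -0.04, 0.8, 0, 0.05, 0, -0.04, 1.6, 0, 0.05, 0, -0.04, 2, 0, 0.05, 0, -0.04, 2.48, 0, 0.05, 0, -0.04, 2.48, 0, 0.05, 0, -0.04, 2.48, 0, 0.05, 0, -0.04, 2.48, 0, 0.015, 0, -0.04, 2.48, 0, 0.015, 0, -0.04, 2.48, 0, 0.015, 0, -0.04, 2.48, 0, 0.015, 0, -0.04, 2.48, 0, 0.015, 0, -0.04, 2.48, 0, 0.015]'
```

```text
[ 0.55547127 -0.08463035  0.057     ] [ 0.58884299 -0.08180477  0.035     ] [ 0.56953929 -0.08343554  0.05      ]
(array([ 0.5732635 , -0.08438645,  0.03297572]), np.float64(0.002617374978350815))
A [0.50499775 0.09779426 0.026     ]
B [0.51442681 0.00366638 0.026     ]
C [0.436093   0.09273338 0.026     ]
D [ 0.42476658 -0.11024547  0.026     ]
time_s: 2.82
eef_pos: [0.5734, -0.0841, 0.0298]
orientation: [0.002, -0.043, 0.999, 0.001]
force: [0.7, 5.3, 4.2]
width: 0.024
gripper_force: 58.7
```

Converted, -0.018 m is -0.36, -0.016 m is -0.32.

```bash
python3 drive.py '[-0.08, 0, 0, 0, 0.015, -0.16, 0, 0, 0, 0.015, -0.24, 0, 0, 0, 0.015, -0.32, 0, 0, 0, 0.015, -0.36, 0, 0, 0, 0.015, -0.36, 0, 0, 0, 0.015, -0.36, 0, 0, 0, 0.015, -0.36, 0, 0, 0, 0.015]'
```

```text
time_s: 3.48
eef_pos: [0.5912, -0.0826, 0.0298]
orientation: [0.002, -0.043, 0.999, 0.001]
force: [-1.3, 6.0, 4.2]
width: 0.0241
gripper_force: 59.4
```

```bash
python3 drive.py '[0, 0, 0, 0, 0.05, 0, 0, 0, 0, 0.05, 0, 0, 0, 0, 0.05, 0, 0, 0, 0, 0.05, 0, 0, -0.8, 0, 0.05, 0, 0, -1.6, 0, 0.05, 0.8, 0.6, -2.4, 0, 0.06, 1.6, 1.2, -2.4, 0, 0.06, 2.4, 1.6, -2.4, 0, 0.06, 2.4, 1.6, -2.4, 0, 0.06, 2.4, 1.6, -2.4, 0, 0.06, 2.4, 1.6, -2.4, 0, 0.06]'
python3 - <<'E'
from h import *
togo(None)
p,d=imaging.snapshot("wrist"); c=imaging.calibration("wrist"); np.save("pics/w2cal.npy",c,allow_pickle=True); cv2.imwrite("pics/w2.png",p[:,:,::-1])
p,d=imaging.snapshot("top"); np.save('pics/top2.npy',d); cv2.imwrite("pics/top2f.png",p[:,:,::-1]); p=p[135:305,235:395,::-1]
cv2.imwrite("pics/top2.png",cv2.resize(p,None,fx=3.5,fy=3.5,interpolation=cv2.INTER_CUBIC))
E
```

```text
time_s: 4.48
eef_pos: [0.4626, -0.0142, 0.148]
orientation: [0.001, -0.043, 0.999, -0.0]
force: [0.1, -1.2, 1.0]
width: 0.0603
gripper_force: 0.0
t 4.48 pos [ 0.4626 -0.0142  0.148 ] x [-0.996 -0.086 -0.001] y [-0.086  0.996 -0.   ] F [ 0.14 -1.22  1.05] w 0.0603 gf 0.0 q6 -0.29
```

View pics/w2.png

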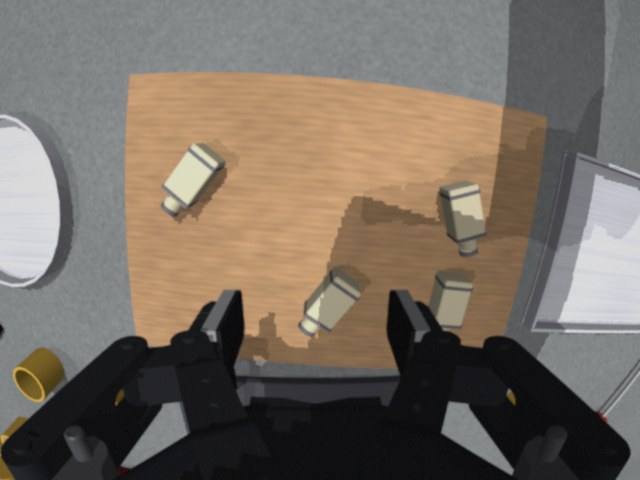

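View pics/top2.png

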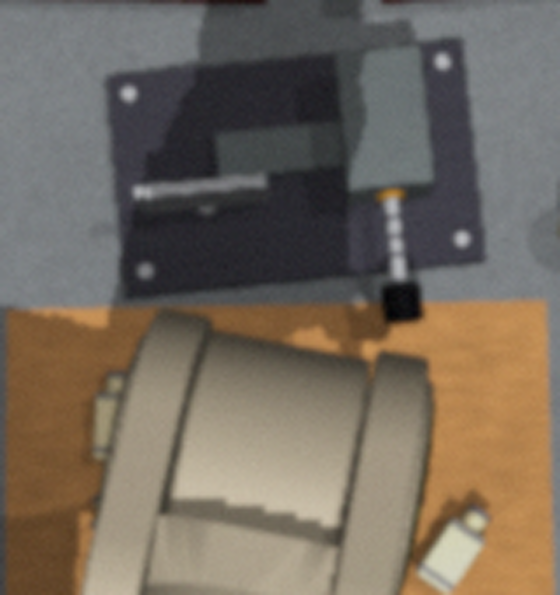

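The plate is now square: its edge runs (134,188)-(268,180) in top2, parallel to the base. The latches in w2 are D top (196,180), B (333,301), C (463,210) and A (452,300), all unmoved. I'll triangulate them.

Run:
```python
from h import *
np.set_printoptions(precision=4,suppress=True)
T=imaging.calibration("top"); w=np.load("pics/w2cal.npy",allow_pickle=True).item()
a=lambda x,y:(235+(x+.5)/5-.5,215+(y+.5)/5-.5)
b=lambda x,y:(235+(x+.5)/3.5-.5,135+(y+.5)/3.5-.5)
for n,u,v in (('A',(163,210),(452,298)),('B',(386,194),(333,301)),('C',(174,382),(463,210)),('D',(644,393),(194,178))): print(n,meet(T,a(*u),w,v,False,True),at_z(w,v,.026,True))
E1,E2=[at_z(T,b(*q),.08) for q in((134,188),(268,180))]; print("plate",E1,E2,(E1+E2)/2,np.linalg.norm(E1-E2),np.arctan2(*((E2-E1)[:2]*[1,-1])))
print("knob",at_z(T,b(402,300),.05))
```

```text
A (array([0.5145, 0.1067, 0.0129]), np.float64(0.002006218000115613)) [0.5082 0.1014 0.026 ]
B (array([0.5203, 0.0038, 0.0187]), np.float64(0.0013690196069301617)) [0.5169 0.0038 0.026 ]
C (array([0.4367, 0.101 , 0.0152]), np.float64(0.0006131958217463892)) [0.4353 0.096  0.026 ]
D (array([ 0.4294, -0.1121,  0.0137]), np.float64(0.0028049107955890238)) [ 0.429  -0.1074  0.026 ]
plate [0.6607 0.0843 0.08  ] [0.6642 0.0002 0.08  ] [0.6625 0.0423 0.08  ] 0.08417367788295502 0.040879039841700535
knob [ 0.5909 -0.0833  0.05  ]
```

Run:
```python
from h import *
togo([.519,.003,.004],np.pi-.54)
```

```text
t 4.58 pos [ 0.4648 -0.0151  0.1478] x [-0.996 -0.085 -0.002] y [-0.085  0.996 -0.001] F [-0.32  0.52 -0.74] w 0.0599 gf 0.0 q6 -0.29
 shift [-0.0553  0.0136  0.1439]
 turn 0.625
```

```bash
python3 drive.py '[-0.6, 0.2, 0.6, 1.2, 0.05, -1.12, 0.272, 1.2, 2.4, 0.05, -1.12, 0.272, 1.8, 3.6, 0.05, -1.12, 0.272, 1.8, 4.8, 0.05, -1.12, 0.272, 2, 6.25, 0.05, -1.12, 0.272, 2, 6.25, 0.05, -1.12, 0.272, 2.4, 6.25, 0.05, -1.12, 0.272, 2.88, 6.25, 0.05, -1.12, 0.272, 2.88, 6.25, 0.05, -1.12, 0.272, 2.88, 6.25, 0.05, -1.12, 0.272, 2.88, 6.25, 0.015, -1.12, 0.272, 2.88, 6.25, 0.015, -1.12, 0.272, 2.88, 6.25, 0.015, -1.12, 0.272, 2.88, 6.25, 0.015, -1.12, 0.272, 2.88, 6.25, 0.015]'
python3 - <<'E'
from h import *
togo([.56,.042,.044],np.pi+.085)
E
```

```text
time_s: 5.83
eef_pos: [0.5198, 0.0034, 0.0049]
orientation: [0.002, 0.267, 0.964, 0.0]
force: [-0.0, 0.6, 7.1]
width: 0.025
gripper_force: 59.6
t 5.83 pos [0.5198 0.0034 0.0049] x [-0.858  0.514 -0.003] y [0.514 0.858 0.001] F [-0.01  0.6   7.1 ] w 0.025 gf 59.6 q6 0.39
 shift [-0.0148  0.0538 -0.039 ]
 turn -0.625
```

Converted, -0.06 m is -1.2, -0.05 m is -1, -0.625 rad is -6.25.

```bash
python3 drive.py '[0, 0, -0.6, 0, 0.015, 0, 0, -1.2, -1.2, 0.015, 0, 0, -1.2, -2.5, 0.015, -0.4, 0.4, -1.2, -3.7, 0.015, -0.7, 1, -1.2, -5, 0.015, -0.7, 1, -1, -6.25, 0.015, -0.7, 1, -0.78, -6.25, 0.015, -0.7, 1, -0.78, -6.25, 0.015, -0.7, 1, -0.78, -6.25, 0.015]'
python3 - <<'E'
from h import *
togo([.6005,.037,.044],np.pi+.085)
E
```

```text
time_s: 6.58
eef_pos: [0.5716, 0.0286, 0.041]
orientation: [-0.002, -0.041, 0.999, 0.0]
force: [-0.1, 0.3, -1.5]
width: 0.025
gripper_force: 59.1
t 6.58 pos [0.5716 0.0286 0.041 ] x [-0.997 -0.082  0.004] y [-0.082  0.997  0.001] F [-0.1   0.26 -1.53] w 0.025 gf 59.1 q6 -0.17
 shift [-0.0295  0.006  -0.0031]
 turn -0.003
```

Approach to about 12 mm short, then creep in.

```bash
python3 drive.py '[-0.6, 0.12, -0.06, 0, 0.015, -0.76, 0.12, -0.06, 0, 0.015, -0.76, 0.12, -0.06, 0, 0.015, -0.76, 0.12, -0.06, 0, 0.015, -0.76, 0.12, -0.06, 0, 0.015]' | tr '\n' ' '
for i in 1; do python3 drive.py '[-0.12, 0, 0, 0, 0.015, -0.24, 0, 0, 0, 0.015, -0.24, 0, 0, 0, 0.015, -0.24, 0, 0, 0, 0.015]' | tr '\n' ' '; done
python3 drive.py '[-0.04, 0, 0, 0, 0.015, -0.08, 0, 0, 0, 0.015, -0.08, 0, 0, 0, 0.015, -0.08, 0, 0, 0, 0.015]'| tr '\n' ' '
```

```text
time_s: 7.0 eef_pos: [0.6102, 0.0375, 0.0453] orientation: [-0.001, -0.042, 0.999, 0.0] force: [0.1, -0.0, -0.7] width: 0.0247 gripper_force: 59.1 time_s: 7.33 eef_pos: [0.6225, 0.0386, 0.0451] orientation: [-0.001, -0.042, 0.999, -0.0] force: [-2.4, -0.7, 1.1] width: 0.0247 gripper_force: 59.3 time_s: 7.67 eef_pos: [0.6257, 0.0389, 0.0451] orientation: [-0.002, -0.042, 0.999, -0.0] force: [-6.8, -1.1, 2.6] width: 0.0249 gripper_force: 59.6
```

Force rises 4.4 N in about 3.5 mm, so B is stiff and goes to the tray.

Converted, 0.221 m is 4.42, 0.1075 m is 2.15.

```bash
python3 drive.py '[0.8, 0, 0, 0, 0.015, 1.2, 0.6, -0.6, 0, 0.015, 1.6, 1.4, -0.9, 0, 0.015, 2, 2.2, -0.9, 0, 0.015, 2.15, 3, -0.9, 0, 0.015, 2.15, 3.8, -0.9, 0, 0.015, 2.15, 4.42, -0.9, 0, 0.015, 2.15, 4.42, -0.4, 0, 0.015, 2.15, 4.42, 0.3, 0, 0.015, 2.15, 4.42, 0.66, 0, 0.015, 2.15, 4.42, 0.66, 0, 0.015, 2.15, 4.42, 0.66, 0, 0.015, 2.15, 4.42, 0.66, 0, 0.045, 2.15, 4.42, 0.66, 0, 0.045, 2.15, 4.42, 0.66, 0, 0.045, 2.15, 4.42, 0, 0, 0.05, 2.15, 4.42, -0.8, 0, 0.05, 2.15, 4.42, -1.6, 0, 0.05, 2.15, 4.42, -1.6, 0, 0.05]'
python3 - <<'E'
from h import *
p,d=imaging.snapshot("top"); cv2.imwrite("pics/top3f.png",p[:,:,::-1]);p=p[215:325,135:395,::-1]
cv2.imwrite("pics/top3.png",cv2.resize(p,None,fx=3,fy=3,interpolation=cv2.INTER_CUBIC))
togo([.514,.1044,.004],np.pi-.03)
E
```

```text
time_s: 9.25
eef_pos: [0.5063, 0.2517, 0.1342]
orientation: [0.007, -0.042, 0.999, 0.002]
force: [0.7, 1.4, 0.2]
width: 0.0501
gripper_force: 0.0
t 9.3 pos [0.5052 0.2513 0.1311] x [-0.996 -0.085 -0.011] y [-0.085  0.996  0.003] F [ 0.39  0.28 -0.94] w 0.0499 gf 0.0 q6 0.23
 shift [ 0.005  -0.1475  0.1266]
 turn 0.115
```

View pics/top3.png

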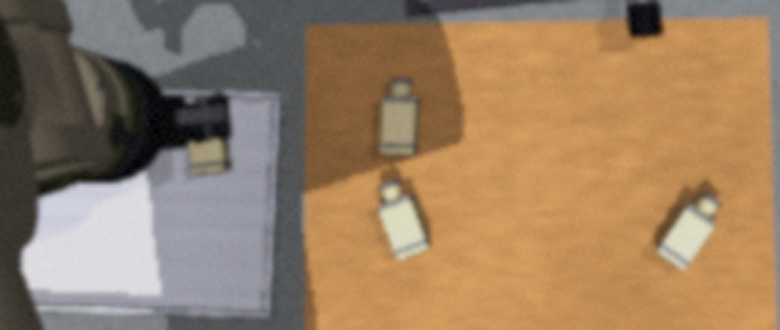

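B lies in the tray at (207,155), and A (399,122), C (403,223) and D (690,235) are unmoved. Next A: move above it, settle, then descend.

```bash
python3 drive.py '[0, -0.8, 0, 1.15, 0.05, 0.06, -1.6, 0, 1.15, 0.05, 0.1, -2.4, 0.6, 1.15, 0.05, 0.1, -2.95, 1.2, 1.15, 0.05, 0.1, -2.95, 1.6, 1.15, 0.05, 0.1, -2.95, 1.6, 1.15, 0.05, 0.1, -2.95, 1.6, 1.15, 0.05, 0.1, -2.95, 1.6, 1.15, 0.05]' >/dev/null
python3 - <<'E'
from h import *
togo([.514,.1044,.004],np.pi-.03)
E
```

```text
t 9.97 pos [0.5093 0.1033 0.0462] x [-1.     0.029 -0.001] y [0.029 1.    0.   ] F [0.08 0.13 1.2 ] w 0.0499 gf 0.0 q6 0.07
 shift [-0.0046  0.0012  0.0422]
 turn 0.001
```

```bash
python3 drive.py '[-0.092, 0.02, 0.4, 0, 0.05, -0.092, 0.02, 0.84, 0, 0.05, -0.092, 0.02, 0.84, 0, 0.05, -0.092, 0.02, 0.84, 0, 0.05, -0.092, 0.02, 0.84, 0, 0.015, -0.092, 0.02, 0.84, 0, 0.015, -0.092, 0.02, 0.84, 0, 0.015, -0.092, 0.02, 0.84, 0, 0.015, -0.092, 0.02, 0.84, 0, 0.015, -0.092, 0.02, -0.1, 0, 0.015, -0.092, 0.02, -0.1, 0, 0.015, -0.092, 0.02, -0.1, 0, 0.015, -0.092, 0.02, -0.1, 0, 0.015]'
python3 - <<'E'
from h import *
togo([.610,.0378,.0445],np.pi+.085)
E
```

```text
time_s: 11.05
eef_pos: [0.5142, 0.1037, 0.0512]
orientation: [0.001, 0.015, 1.0, 0.0]
force: [-1.2, 0.3, -0.5]
width: 0.0246
gripper_force: 59.3
t 11.05 pos [0.5142 0.1037 0.0512] x [-1.     0.03  -0.002] y [0.03 1.   0.  ] F [-1.22  0.27 -0.47] w 0.0246 gf 59.3 q6 0.08
 shift [-0.0977 -0.063   0.0069]
 turn -0.115
```

Converted, -0.096 m is -1.92, -0.085 m is -1.7, -0.115 rad is -1.15.

```bash
python3 drive.py '[-0.6, -0.6, 0.06, -1.15, 0.015, -1.2, -1.1, 0.12, -1.15, 0.015, -1.7, -1.26, 0.12, -1.15, 0.015, -1.92, -1.26, 0.12, -1.15, 0.015, -1.92, -1.26, 0.12, -1.15, 0.015, -1.92, -1.26, 0.12, -1.15, 0.015, -1.92, -1.26, 0.12, -1.15, 0.015]'|tr '\n' ' '
python3 drive.py '[-0.12, 0, 0, 0, 0.015, -0.26, 0, 0, 0, 0.015, -0.26, 0, 0, 0, 0.015, -0.26, 0, 0, 0, 0.015]'|tr '\n' ' '
python3 drive.py '[-0.04, 0, 0, 0, 0.015, -0.08, 0, 0, 0, 0.015, -0.08, 0, 0, 0, 0.015, -0.08, 0, 0, 0, 0.015]'| tr '\n' ' '
```

```text
time_s: 11.63 eef_pos: [0.6054, 0.0383, 0.0429] orientation: [-0.002, -0.043, 0.999, 0.0] force: [-0.0, 0.9, -0.8] width: 0.0246 gripper_force: 59.4 time_s: 11.97 eef_pos: [0.6208, 0.0393, 0.0445] orientation: [0.0, -0.043, 0.999, 0.0] force: [-0.4, -0.4, -1.3] width: 0.0246 gripper_force: 59.4 time_s: 12.3 eef_pos: [0.6241, 0.0394, 0.0442] orientation: [-0.0, -0.043, 0.999, 0.0] force: [-1.2, -0.1, 0.2] width: 0.0248 gripper_force: 59.4
```

Converted, -0.004 m is -0.08, -0.002 m is -0.04.

```bash
python3 drive.py '[-0.04, 0, 0, 0, 0.015, -0.08, 0, 0, 0, 0.015, -0.08, 0, 0, 0, 0.015, -0.08, 0, 0, 0, 0.015]'| tr '\n' ' '
```

```text
time_s: 12.63 eef_pos: [0.6282, 0.0398, 0.0442] orientation: [-0.0, -0.043, 0.999, 0.0] force: [-3.1, 0.7, -0.5] width: 0.0247 gripper_force: 59.4
```

A takes 2.7 N over 7.4 mm, so it is soft and goes to the dish.

Converted, -0.381 m is -7.62, 0.181 m is 3.62.

```bash
python3 drive.py '[0.8, 0, 0, 0, 0.015, 1.4, 0, -0.6, 0, 0.015, 2, -0.6, -1.2, 0, 0.015, 2.4, -1.4, -1.6, 0, 0.015, 3, -2.2, -1.6, 0, 0.015, 3.62, -2.8, -1.6, 0, 0.015, 3.62, -3.6, -1.6, 0, 0.015, 3.62, -4.4, -1.6, 0, 0.015, 3.62, -5.2, -1.6, 0, 0.015, 3.62, -6, -1.6, 0, 0.015, 3.62, -6.8, -1.2, 0, 0.015, 3.62, -7.62, -0.6, 0, 0.015, 3.62, -7.62, 0, 0, 0.015, 3.62, -7.62, 0.2, 0, 0.015, 3.62, -7.62, 0.2, 0, 0.015, 3.62, -7.62, 0.2, 0, 0.015]'
python3 - <<'E'
from h import *
togo([.48,-.355,.011])
E
```

```text
time_s: 13.97
eef_pos: [0.4799, -0.3553, 0.0334]
orientation: [-0.001, -0.042, 0.999, 0.001]
force: [-0.5, -0.1, -0.1]
width: 0.0251
gripper_force: 59.4
t 13.97 pos [ 0.4799 -0.3553  0.0334] x [-0.996 -0.084  0.001] y [-0.084  0.996  0.002] F [-0.51 -0.11 -0.07] w 0.0251 gf 59.4 q6 -0.86
 shift [-0.0001  0.0003  0.0224]
```

Converted, 0.246 m is 4.92, -0.07 m is -1.4, 0.685 rad is 6.85.

```bash
python3 drive.py '[0, 0, 0.24, 0, 0.015, 0, 0, 0.44, 0, 0.015, 0, 0, 0.44, 0, 0.015, 0, 0, 0.44, 0, 0.045, 0, 0, 0.44, 0, 0.045, 0, 0, 0.44, 0, 0.045, 0, 0, -0.4, 0, 0.05, 0, 0, -1.2, 0, 0.05, 0.2, 0.8, -1.4, 1, 0.05, 0.4, 1.6, -1.4, 2, 0.05, 0.62, 2.4, -1.4, 3, 0.05, 0.62, 3.2, -1.4, 4.2, 0.05, 0.62, 4, -1.4, 5.5, 0.05, 0.62, 4.92, -1, 6.85, 0.05, 0.62, 4.92, -0.4, 6.85, 0.05, 0.62, 4.92, -0.3, 6.85, 0.05, 0.62, 4.92, -0.3, 6.85, 0.05, 0.62, 4.92, -0.3, 6.85, 0.05]'
python3 - <<'E'
from h import *
togo([.428,-.112,.004],np.pi-.6)
E
```

```text
time_s: 15.47
eef_pos: [0.4296, -0.1138, 0.0502]
orientation: [0.001, 0.295, 0.955, -0.0]
force: [0.8, -1.0, 0.3]
width: 0.0497
gripper_force: 0.0
t 15.47 pos [ 0.4296 -0.1138  0.0502] x [-0.826  0.564 -0.001] y [ 0.564  0.826 -0.   ] F [ 0.76 -1.05  0.29] w 0.0497 gf 0.0 q6 0.16
 shift [0.0024 0.0006 0.0462]
 turn 0.001
```

```bash
python3 drive.py '[0.04, 0.012, 0.4, 0, 0.05, 0.04, 0.012, 0.92, 0, 0.05, 0.04, 0.012, 0.92, 0, 0.05, 0.04, 0.012, 0.92, 0, 0.05, 0.04, 0.012, 0.92, 0, 0.015, 0.04, 0.012, 0.92, 0, 0.015, 0.04, 0.012, 0.92, 0, 0.015, 0.04, 0.012, 0.92, 0, 0.015, 0.04, 0.012, 0.92, 0, 0.015, 0.04, 0.012, 0, 0, 0.015, 0.04, 0.012, -0.8, 0, 0.015, 0.04, 0.012, -0.9, 0, 0.015, 0.04, 0.012, -0.9, 0, 0.015]'
python3 - <<'E'
from h import *
togo([.59,.036,.0445],np.pi+.085)
p,d=imaging.snapshot("wrist"); cv2.imwrite("pics/w4.png",p[:,:,::-1])
E
```

```text
time_s: 16.55
eef_pos: [0.4306, -0.1127, 0.0983]
orientation: [0.004, 0.295, 0.955, -0.001]
force: [0.5, -0.2, -0.6]
width: 0.025
gripper_force: 59.3
t 16.55 pos [ 0.4306 -0.1127  0.0983] x [-0.825  0.564 -0.009] y [0.564 0.826 0.002] F [ 0.5  -0.21 -0.59] w 0.025 gf 59.3 q6 0.16
 shift [-0.0472  0.2127  0.0545]
 turn -0.685
```

View pics/w4.png

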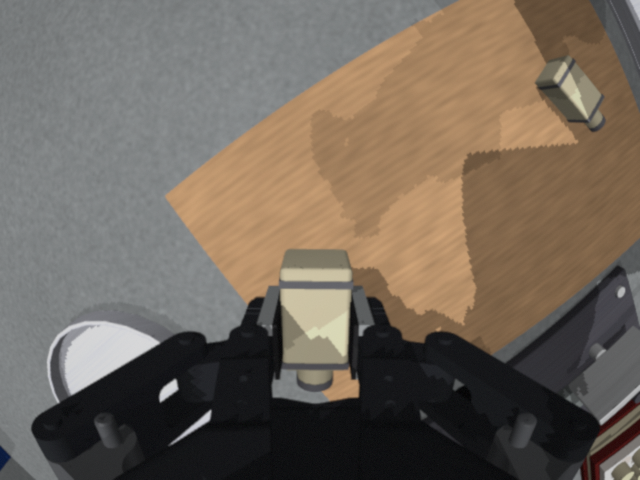

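D is held squarely; the remaining latch C is at (572,92).

The rows are not in the units I measure in: shifts go in units of 50 mm and turns go in units of 0.1 rad. I convert before sending: 0.213 m is 4.26, 0.2 m is 4, -0.685 rad is -6.85.

```bash
python3 drive.py '[-0.2, 0.8, 0, -1.2, 0.015, -0.4, 1.6, 0, -2.4, 0.015, -0.6, 2.4, 0, -3.6, 0.015, -0.8, 3.2, 0.4, -4.8, 0.015, -0.94, 4, 0.8, -6, 0.015, -0.94, 4.26, 1.02, -6.85, 0.015, -0.94, 4.26, 1.02, -6.85, 0.015, -0.94, 4.26, 1.02, -6.85, 0.015, -0.94, 4.26, 1.02, -6.85, 0.015]' >/dev/null
python3 - <<'E'
from h import *
togo([.612,.0378,.0445],np.pi+.085)
E
```

```text
t 17.35 pos [0.5847 0.0378 0.0418] x [-0.996 -0.084  0.003] y [-0.084  0.996  0.   ] F [-0.48  1.14 -1.09] w 0.0245 gf 59.4 q6 -0.16
 shift [-0.0272 -0.0023 -0.0028]
 turn -0.001
```

```bash
python3 drive.py '[-0.3, -0.04, -0.02, 0, 0.015, -0.54, -0.04, -0.02, 0, 0.015, -0.54, -0.04, -0.02, 0, 0.015, -0.54, -0.04, -0.02, 0, 0.015, -0.54, -0.04, -0.02, 0, 0.015]'|tr '\n' ' '
python3 drive.py '[-0.1, 0, 0, 0, 0.015, -0.18, 0, 0, 0, 0.015, -0.18, 0, 0, 0, 0.015, -0.18, 0, 0, 0, 0.015]'|tr '\n' ' '
python3 drive.py '[-0.04, 0, 0, 0, 0.015, -0.08, 0, 0, 0, 0.015, -0.08, 0, 0, 0, 0.015, -0.08, 0, 0, 0, 0.015]'| tr '\n' ' '
```

```text
time_s: 17.77 eef_pos: [0.6125, 0.0375, 0.0445] orientation: [-0.0, -0.042, 0.999, 0.0] force: [-0.9, -0.5, -1.7] width: 0.0247 gripper_force: 59.4 time_s: 18.1 eef_pos: [0.6226, 0.039, 0.0443] orientation: [0.0, -0.043, 0.999, 0.0] force: [-0.3, 0.4, -0.6] width: 0.025 gripper_force: 59.4 time_s: 18.43 eef_pos: [0.6255, 0.0394, 0.044] orientation: [-0.001, -0.043, 0.999, 0.0] force: [-3.7, 0.3, 1.2] width: 0.0246 gripper_force: 59.6
```

Converted, -0.002 m is -0.04.

```bash
python3 drive.py '[-0.04, 0, 0, 0, 0.015, -0.04, 0, 0, 0, 0.015, -0.04, 0, 0, 0, 0.015]'| tr '\n' ' '
```

```text
time_s: 18.68 eef_pos: [0.6274, 0.0396, 0.0439] orientation: [-0.001, -0.043, 0.999, 0.0] force: [-6.4, -0.9, 1.5] width: 0.0249 gripper_force: 59.7
```

D is stiff too (6.4 N at about 5 mm), so it goes to the tray.

Converted, 0.287 m is 5.74, 0.26 m is 5.2.

```bash
python3 drive.py '[0.8, 0, 0, 0, 0.015, 1.4, 0.4, -0.6, 0, 0.015, 2, 1, -0.9, 0, 0.015, 2.4, 1.6, -0.9, 0, 0.015, 2.8, 2.2, -0.9, 0, 0.015, 3.2, 2.8, -0.9, 0, 0.015, 3.66, 3.6, -0.9, 0, 0.015, 3.66, 4.4, -0.9, 0, 0.015, 3.66, 5.2, -0.9, 0, 0.015, 3.66, 5.74, -0.6, 0, 0.015, 3.66, 5.74, 0, 0, 0.015, 3.66, 5.74, 0.2, 0, 0.015, 3.66, 5.74, 0.2, 0, 0.015, 3.66, 5.74, 0.2, 0, 0.015]'
python3 - <<'E'
from h import *
togo([.42,.31,.011])
E
```

```text
time_s: 19.85
eef_pos: [0.4214, 0.3093, 0.034]
orientation: [-0.001, -0.042, 0.999, -0.0]
force: [-0.3, -0.4, -0.8]
width: 0.025
gripper_force: 59.4
t 19.85 pos [0.4214 0.3093 0.034 ] x [-0.996 -0.084  0.002] y [-0.084  0.996 -0.001] F [-0.32 -0.43 -0.78] w 0.025 gf 59.4 q6 0.39
 shift [0.0013 0.0009 0.023 ]
```

```bash
python3 drive.py '[0, 0, 0.24, 0, 0.015, 0, 0, 0.44, 0, 0.015, 0, 0, 0.44, 0, 0.015, 0, 0, 0.44, 0, 0.045, 0, 0, 0.44, 0, 0.045, 0, 0, 0.44, 0, 0.045, 0, 0, -0.4, 0, 0.05, 0, 0, -1.2, 0, 0.05, 0, 0, -1.4, 0, 0.05, 0, 0, -1.4, 0, 0.05]'
python3 - <<'E'
from h import *
p,d=imaging.snapshot("top"); cv2.imwrite("pics/top5f.png",p[:,:,::-1]);p=p[215:325,135:395,::-1]
cv2.imwrite("pics/top5.png",cv2.resize(p,None,fx=3,fy=3,interpolation=cv2.INTER_CUBIC))
togo([.4363,.0999,.004],np.pi+.36)
E
```

```text
time_s: 20.68
eef_pos: [0.4248, 0.3116, 0.109]
orientation: [0.004, -0.043, 0.999, 0.002]
force: [-0.2, 0.2, -0.1]
width: 0.0497
gripper_force: 0.0
t 20.73 pos [0.4235 0.3109 0.1067] x [-0.996 -0.085 -0.005] y [-0.085  0.996  0.002] F [-0.67 -0.23 -0.44] w 0.05 gf 0.0 q6 0.4
 shift [ 0.0057 -0.2115  0.1022]
 turn -0.275
```

View pics/top5.png

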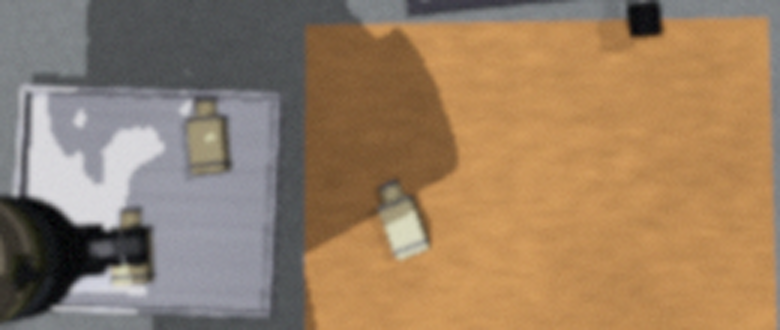

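C is unmoved at (403,223). B and D are both in the tray, at (207,140) and (130,250).

```bash
python3 drive.py '[0, -0.8, 0, -1, 0.05, 0, -1.6, 0, -2, 0.05, 0.1, -2.4, 0, -2.75, 0.05, 0.1, -3.2, 0.4, -2.75, 0.05, 0.1, -4, 0.8, -2.75, 0.05, 0.1, -4.22, 1.12, -2.75, 0.05, 0.1, -4.22, 1.12, -2.75, 0.05, 0.1, -4.22, 1.12, -2.75, 0.05, 0.1, -4.22, 1.12, -2.75, 0.05]' >/dev/null
python3 - <<'E'
from h import *
togo([.4363,.0999,.004],np.pi+.36)
E
```

```text
t 21.48 pos [0.4342 0.0997 0.0479] x [-0.936 -0.352  0.001] y [-0.352  0.936  0.001] F [-0.69 -0.74 -0.26] w 0.0499 gf 0.0 q6 -0.32
 shift [-0.0021 -0.0006  0.0439]
 turn 0.0
```

Converted, 0.044 m is 0.88, 0.02 m is 0.4.

```bash
python3 drive.py '[-0.04, 0, 0.4, 0, 0.05, -0.04, 0, 0.88, 0, 0.05, -0.04, 0, 0.88, 0, 0.05, -0.04, 0, 0.88, 0, 0.05, -0.04, 0, 0.88, 0, 0.015, -0.04, 0, 0.88, 0, 0.015, -0.04, 0, 0.88, 0, 0.015, -0.04, 0, 0.88, 0, 0.015, -0.04, 0, 0.88, 0, 0.015, -0.04, 0, 0.4, 0, 0.015, -0.04, 0, -0.1, 0, 0.015, -0.04, 0, -0.1, 0, 0.015, -0.04, 0, -0.1, 0, 0.015]'
python3 - <<'E'
from h import *
togo([.59,.036,.0445],np.pi+.085)
E
```

```text
time_s: 22.57
eef_pos: [0.4384, 0.1001, 0.0551]
orientation: [0.002, -0.179, 0.984, -0.0]
force: [-0.3, -0.3, -0.3]
width: 0.025
gripper_force: 59.1
t 22.57 pos [0.4384 0.1001 0.0551] x [-0.936 -0.352 -0.004] y [-0.352  0.936 -0.001] F [-0.28 -0.28 -0.35] w 0.025 gf 59.1 q6 -0.31
 shift [-0.1192 -0.1134  0.0113]
 turn 0.275
```

Converted, -0.119 m is -2.38, -0.113 m is -2.26, 0.275 rad is 2.75.

```bash
python3 drive.py '[-0.6, -0.6, 0, 1, 0.015, -1.2, -1.1, 0, 2, 0.015, -1.8, -1.7, 0.1, 2.75, 0.015, -2.38, -2.26, 0.2, 2.75, 0.015, -2.38, -2.26, 0.2, 2.75, 0.015, -2.38, -2.26, 0.2, 2.75, 0.015, -2.38, -2.26, 0.2, 2.75, 0.015]' >/dev/null
python3 - <<'E'
from h import *
togo([.612,.0378,.0445],np.pi+.085)
E
```

```text
t 23.15 pos [0.5862 0.0361 0.0417] x [-0.996 -0.085  0.004] y [-0.085  0.996  0.001] F [-1.43 -0.33 -0.93] w 0.025 gf 59.1 q6 -0.16
 shift [-0.0259 -0.0005 -0.0029]
 turn -0.0
```

Converted, -0.026 m is -0.52, -0.015 m is -0.3.

```bash
python3 drive.py '[-0.3, 0, -0.02, 0, 0.015, -0.52, 0, -0.02, 0, 0.015, -0.52, 0, -0.02, 0, 0.015, -0.52, 0, -0.02, 0, 0.015, -0.52, 0, -0.02, 0, 0.015]'|tr '\n' ' '
python3 drive.py '[-0.1, 0, 0, 0, 0.015, -0.18, 0, 0, 0, 0.015, -0.18, 0, 0, 0, 0.015, -0.18, 0, 0, 0, 0.015]'|tr '\n' ' '
python3 drive.py '[-0.04, 0, 0, 0, 0.015, -0.08, 0, 0, 0, 0.015, -0.08, 0, 0, 0, 0.015, -0.08, 0, 0, 0, 0.015]'| tr '\n' ' '
```

```text
time_s: 23.57 eef_pos: [0.6119, 0.039, 0.0442] orientation: [-0.001, -0.043, 0.999, 0.0] force: [0.1, 0.3, -0.8] width: 0.0251 gripper_force: 59.1 time_s: 23.9 eef_pos: [0.6218, 0.0394, 0.0441] orientation: [-0.001, -0.043, 0.999, 0.0] force: [-3.3, 0.6, 1.3] width: 0.0247 gripper_force: 59.2 time_s: 24.23 eef_pos: [0.6252, 0.0396, 0.044] orientation: [-0.001, -0.043, 0.999, 0.0] force: [-5.8, 0.4, 3.1] width: 0.0249 gripper_force: 59.6
```

The slope is ambiguous (2.5 N in 3.4 mm), so I'll take more points, averaging several readings while holding.

```bash
cat > m.py <<'E'
from h import *
S=[]
for _ in range(5): imaging.snapshot("wrist"); s=ctrl.read_state(); S.append(np.r_[s["eef_pos"],s["force"]])
print(np.mean(S,0).round(4))
E
python3 m.py
python3 drive.py '[0.04, 0, 0, 0, 0.015, 0.06, 0, 0, 0, 0.015, 0.06, 0, 0, 0, 0.015]' >/dev/null; python3 m.py
python3 drive.py '[0.04, 0, 0, 0, 0.015, 0.06, 0, 0, 0, 0.015, 0.06, 0, 0, 0, 0.015]' >/dev/null; python3 m.py
python3 drive.py '[0.04, 0, 0, 0, 0.015, 0.06, 0, 0, 0, 0.015, 0.06, 0, 0, 0, 0.015]' >/dev/null; python3 m.py
```

```text
[ 0.6252  0.0396  0.0441 -6.1408  0.5209  2.7291]
[ 0.6233  0.0394  0.0441 -4.1796  1.5201  0.6043]
[ 0.6211  0.0387  0.0444 -1.0688  0.0439 -1.1551]
[ 0.618   0.0387  0.0446 -0.2334 -0.1978 -0.5341]
```

The slope is about 1.1–1.4 N/mm, so C is stiff and goes to the tray's free corner.

Converted, 0.306 m is 6.12, 0.104 m is 2.08.

```bash
python3 drive.py '[0.6, 0, 0, 0, 0.015, 1, 0.4, -0.6, 0, 0.015, 1.4, 1, -0.9, 0, 0.015, 1.8, 1.6, -0.9, 0, 0.015, 2.08, 2.2, -0.9, 0, 0.015, 2.08, 3, -0.9, 0, 0.015, 2.08, 3.8, -0.9, 0, 0.015, 2.08, 4.6, -0.9, 0, 0.015, 2.08, 5.4, -0.9, 0, 0.015, 2.08, 6.12, -0.9, 0, 0.015, 2.08, 6.12, -0.4, 0, 0.015, 2.08, 6.12, 0.2, 0, 0.015, 2.08, 6.12, 0.2, 0, 0.015, 2.08, 6.12, 0.2, 0, 0.015]'
python3 - <<'E'
from h import *
togo([.488,.335,.011])
E
```

```text
time_s: 27.15
eef_pos: [0.4861, 0.3341, 0.0329]
orientation: [-0.002, -0.043, 0.999, -0.001]
force: [1.4, -0.9, -1.0]
width: 0.0245
gripper_force: 59.3
t 27.15 pos [0.4861 0.3341 0.0329] x [-0.996 -0.085  0.004] y [-0.085  0.996 -0.002] F [ 1.43 -0.88 -0.97] w 0.0245 gf 59.3 q6 0.38
 shift [-0.0021  0.0008  0.0219]
```

```bash
python3 drive.py '[0, 0, 0.24, 0, 0.015, 0, 0, 0.44, 0, 0.015, 0, 0, 0.44, 0, 0.015, 0, 0, 0.44, 0, 0.045, 0, 0, 0.44, 0, 0.045, 0, 0, 0.44, 0, 0.045, 0, 0, -0.4, 0, 0.05, 0, 0, -1.2, 0, 0.05, 0, 0, -2, 0, 0.05, 0, -0.8, -2, 0, 0.05, 0, -1.6, -2, 0, 0.05, 0, -2.4, -2, 0, 0.05, 0, -3.2, -2, 0, 0.05, 0, -4, -2, 0, 0.05, 0, -4.8, -2, 0, 0.05, 0, -5.6, -2, 0, 0.05, -0.4, -6.4, -2, 0, 0.05, -0.8, -7.2, -2, 0, 0.05, -1.2, -8, -2, 0, 0.05, -1.34, -8.48, -2, 0, 0.05]'
python3 drive.py '[0, 0, 0, 0, 0.05, 0, 0, 0, 0, 0.05]' >/dev/null
python3 - <<'E'
from h import *
togo([.591,-.0833,.027],np.pi+.085)
p,d=imaging.snapshot("top"); T=imaging.calibration("top"); p=p[180:330,130:510,::-1]
cv2.imwrite("pics/top6.png",cv2.resize(p,None,fx=2,fy=2,interpolation=cv2.INTER_CUBIC))
E
```

```text
time_s: 28.82
eef_pos: [0.5929, -0.0849, 0.1355]
orientation: [0.002, -0.042, 0.999, -0.001]
force: [0.9, 0.6, 0.6]
width: 0.0501
gripper_force: 0.0
t 28.98 pos [ 0.5916 -0.0841  0.1346] x [-0.997 -0.082 -0.001] y [-0.082  0.997 -0.   ] F [0.16 0.21 0.08] w 0.05 gf 0.0 q6 -0.36
 shift [0.0006 0.0008 0.1076]
 turn -0.003
```

View pics/top6.png

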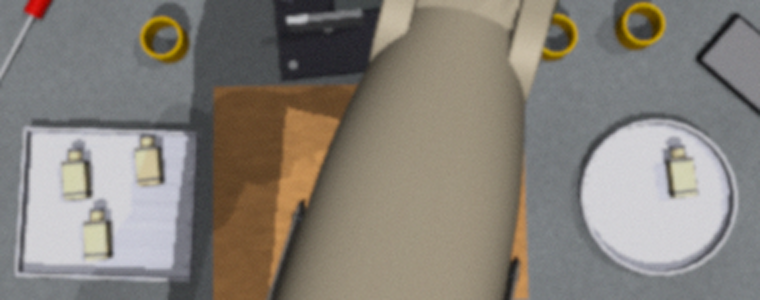

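Three latches are in the tray at (75,170), (148,160) and (96,232), and one is in the dish at (682,170). The plate is still square and the bystanders are unmoved. Now push the rod home.

Converted, 0.107 m is 2.14, 0.08 m is 1.6.

```bash
python3 drive.py '[0, 0, 0.8, 0, 0.05, 0, 0, 1.6, 0, 0.05, 0, 0, 2.14, 0, 0.05, 0, 0, 2.14, 0, 0.05, 0, 0, 2.14, 0, 0.05, 0, 0, 2.14, 0, 0.015, 0, 0, 2.14, 0, 0.015, 0, 0, 2.14, 0, 0.015, 0, 0, 2.14, 0, 0.015, 0, 0, 2.14, 0, 0.015, -0.1, 0, 2.14, 0, 0.015, -0.2, 0, 2.14, 0, 0.015, -0.3, 0, 2.14, 0, 0.015, -0.38, 0, 2.14, 0, 0.015, -0.38, 0, 2.14, 0, 0.015, -0.38, 0, 2.14, 0, 0.015, -0.38, 0, 2.14, 0, 0.015]'
python3 drive.py '[0, 0, 0, 0, 0.05, 0, 0, 0, 0, 0.05, 0, 0, 0, 0, 0.05, 0, 0, 0, 0, 0.05, 0, 0, -0.8, 0, 0.05, 0, 0, -1.6, 0, 0.05, 0.8, 0.4, -2.4, 0, 0.05, 1.6, 0.8, -2.4, 0, 0.05, 2.4, 1.2, -2.4, 0, 0.05, 2.4, 1.2, -2.4, 0, 0.05, 2.4, 1.2, -2.4, 0, 0.05, 2.4, 1.2, -2.4, 0, 0.05]'
python3 - <<'E'
from h import *
p,d=imaging.snapshot("top"); p=p[135:315,130:510,::-1]
cv2.imwrite("pics/top7.png",cv2.resize(p,None,fx=2,fy=2,interpolation=cv2.INTER_CUBIC))
E
```

```text
time_s: 30.45
eef_pos: [0.612, -0.0807, 0.0303]
orientation: [0.003, -0.043, 0.999, -0.001]
force: [0.5, 0.6, 6.1]
width: 0.0238
gripper_force: 58.9
time_s: 31.45
eef_pos: [0.4845, -0.0304, 0.1478]
orientation: [0.001, -0.043, 0.999, -0.0]
force: [0.4, 0.1, -0.1]
width: 0.0498
gripper_force: 0.0
```

View pics/top7.png

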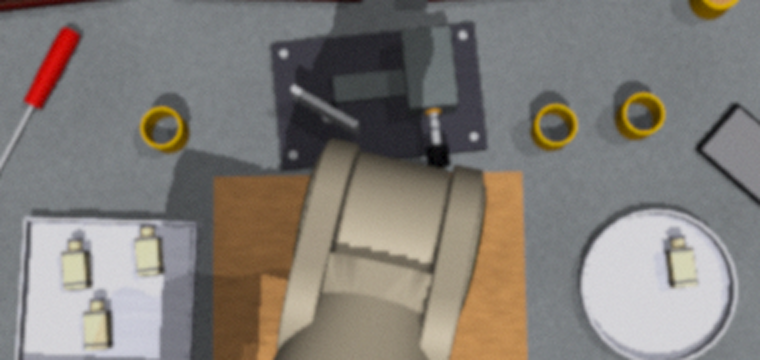

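The rod is home: the knob is at (437,155) and the plate has turned the other way. All latches are in place.

```bash
python3 -c "
from plant import ctrl, imaging, order
print(order.hand_in())"
```

```text
the job is handed in; nothing more can be done
None
```

The job is handed in: all four latches present were tested and sorted (one soft in the dish, three stiff in the tray), the rod is home, and the sleeves, phone and screwdriver look unmoved in the last top view; hand-in returned no verdict.

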